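# Load the laboratory shaker

## Robot

A 6-joint arm with a two-finger parallel gripper is mounted at the origin on the work surface. World frame = base frame: x ahead of the robot, y to its left, z up, the work surface at z = 0. Lengths are in m, angles in rad, forces in N, time in s.
With the tool pointing down it reaches from about 0.325 to 0.925 m from the base axis. Payload 3.1 kg.
Tool frame: the origin (TCP) lies on the centre line of the jaws, within the pads' length; the fingertips stand 11 mm ahead of it and the grasp point (between the pads) lies 8 mm behind it; x points along the fingers, y is the direction in which the jaws open and shut, and the axes are right-handed (so a half turn about x gives the same grasp; the last joint's range is limited). The gripper opens to 85 mm and grips with 20 to 120 N. Pads are 22 mm wide; open, the fingers measure 114 mm over their backs; the gripper's body (76 mm by 85 mm) begins 54 mm behind the grasp point. The pads swing forward as they close: fully open they stand 13 mm farther back than shut.
Start: joints at [-1.432, 0.217, 1.613, -0, 1.311, -0.112], TCP at [0.155, -0.605, 0.242] pointing down, gripper open.
Joint ranges: [-2.75, 2.75], [-0.78, 2.1], [0.31, 2.55], [-1.13, 4.27], [0.13, 2.63], [-2.58, 2.58]. Speed limits (rad/s): [2.79, 2.79, 3.14, 3.14, 3.14, 3.14].

## Interface

Orientations are given as a unit quaternion [w, x, y, z].
In Python, from workcell import bot gives the robot as it stands.
- The arm moves only by the tool drive_tool, never from a script. Its argument "deltas" is one flat list of numbers, 7 for each row, row after row: the shift along the world's x, y, z in cm, then the turn, a rotation vector about the world's x, y, z in degrees, then the opening, from 0 (shut) to 1 (fully open). A call has 1 to 12 rows; each row shifts and turns the commanded pose from where the row before left it; what a row does not reach is not made up. A row lasts 1/12 s, in which the tool goes at most 41.7 mm and 7.16 degrees, less where a joint would pass 70% of its speed; a pose out of reach is approached as far as the arm can. A call is refused whole if a number of a shift passes 4.17 or a number of a turn 7.16, either way. A call with a gripper value outside its range is refused whole. The fingers move at their own pace and stop on an object; "force" is the grip in N (left out, the last holds). Time passes only in rows, so rows that do not move let the fingers close. It gives the time, the measured TCP pose, the force and the opening at its end, in the units of the state.
- bot.get_state(): the state, without advancing time (a new reading comes with each control period).
- bot.snapshot(name): name is "scene" or "top" or "wrist"; returns a dict with "color" (480x640x3 uint8, blue, green, red), "range_z" (480x640 float32, m along the optical axis (not along the pixel's ray), 0 where there is no reading), "fx", "fy", "cx", "cy" (pixels), "extrinsics" (4x4, takes a point from camera to world coordinates); the wrist camera has in their place "hand_eye" (4x4, takes a point from camera to tool coordinates, whose origin is the TCP and whose axes are the tool frame's). Camera axes: x right, y up, looking along -z (the intrinsics and any distortion apply to the point x, -y, -z); pixel columns grow to the right and rows downward; lengths in m; the calibration is good to about 2 mm. A picture is of the moment at which its call begins: read the wrist's pose just before it.
- bot.job_done(): hands the job in, once; it reports no verdict.
The state is a dict: "time": time; "q": joint angles; "joint_velocities": joint speeds; "tau": joint torques, N m; "tool_pos": TCP position; "orientation": TCP orientation; "wrist_force": force on the tool from outside, world axes, zero at the start; "ft_torque": the same for the moment, N m; "opening": finger opening in m.
Only numpy, scipy, OpenCV 4.12 (cv2) and the standard library are available. Lean on these libraries where they do the work, as an engineer would, in place of code of your own. Each camera call takes 0.05 s, during which the arm holds its last target. There are 200 camera calls.

## Task

Get the sample shaker running: lift its clear hood fully open onto its stop, stand every amber sample jar upright in a bay of its own, then lay the cross-shaped plate over the four snap posts and press it down until all four have clicked through. Then shut the hood, press the green start button, and leave the other things on the bench where they are.

Things in the scene. Friction and masses are not known exactly. Their poses are not given: they have to be found in the camera images.
- shaker: The shaker, a fixed bench instrument: white base 240 x 240 x 30 mm, its top the deck with four bays and four snap posts; blue control ledge 80 mm wide, 75 mm high along its -x side (x -200 to -120). Origin: under the centre of the bays, at bench height. z up, -x towards the control ledge, +y towards the hood's hinge.
- seat (a point): Centre of the four snap posts, at their shoulders' height, 82 mm above the bench (the plate's underside rests there when home); axes as the shaker. The posts stand 80 mm from here along +x, +y, -x and -y: shoulder 28 mm dia, then a pin 10 mm dia, pointed, 24.5 mm tall.
- post0 (a point): The +x snap post, centre of its shoulder. Each pin has a sprung green barb on its outer side, 4 to 19 mm above the shoulder, sloped 45 degrees above and below: a hole pushed down past it (about 3 N per post, 10 to 14 N for all four) snaps under it and is held. A plate merely laid on sits some 15 mm too high, on the barbs.
- hood (a joint): Angle of the shaker's clear hinged hood (224 x 224 mm, 119 mm high box open below, blue edges), rad: 0 shut, 1.66 open on its stop. Hinge along the shaker's x at its +y side, damped (0.35 N m s/rad); 0.45 kg. It sinks shut by itself below about 1.1 rad and sinks open onto its stop beyond that.
- hood_bar (a point): Middle of the hood's red round handle bar (12 mm dia, 90 mm clear between its two end posts, along the shaker's x), 55 mm out from the hood's front face, moving with the hood. It may turn between the fingers. Shut, it is 125 mm above the bench with the hood's top at 154 mm; open, it is the hood's topmost part, about 305 mm above the bench.
- hood_hinge (a point): Middle of the hood's hinge line, 35 mm above the bench; axis along the shaker's x. The bar is 293 mm from it.
- start (a joint): Travel of the green start button, m: 0 up, 0.006 fully down (5 N); it springs back. Counts as pressed beyond 0.004.
- start_top (a point): Centre of the top of the green start button (32 mm dia), on the blue ledge, pressed straight down; 93 mm above the bench.
- plate_grip (a point): Centre of the orange grip block of the hold-down plate; grip block 70 (x) x 16 (y) x 32 mm (z), standing on the middle of the plate. The plate is an aluminium cross of two 194 x 44 mm arms, 6 mm thick, 0.25 kg, along this point's x and y; its underside is 22 mm below this point; a 16 mm square hole near the end of each arm, 80 mm from the centre. Fits at any quarter turn, arms between the jars' caps.
- bay0 (a point): Centre of a bay's floor in the shaker (deck, 30 mm above the bench): 62 mm square between 10 mm high ridges; the four bays are at (+-45, +-45) mm from the shaker's centre. Takes one jar, any jar.
- bay1 (a point): Centre of a bay's floor in the shaker (deck, 30 mm above the bench): 62 mm square between 10 mm high ridges; the four bays are at (+-45, +-45) mm from the shaker's centre. Takes one jar, any jar.
- bay2 (a point): Centre of a bay's floor in the shaker (deck, 30 mm above the bench): 62 mm square between 10 mm high ridges; the four bays are at (+-45, +-45) mm from the shaker's centre. Takes one jar, any jar.
- bay3 (a point): Centre of a bay's floor in the shaker (deck, 30 mm above the bench): 62 mm square between 10 mm high ridges; the four bays are at (+-45, +-45) mm from the shaker's centre. Takes one jar, any jar.
- jar0_mid (a point): Centre, half-way up, of an upright amber sample jar with paper label: body 52 mm dia x 48 mm tall, then a tall white cap 28 mm dia from 48 to 90 mm above its base; 90 mm in all, about 0.16 kg. May be absent.
- jar1_mid (a point): Centre, half-way up, of an upright amber sample jar with paper label: body 52 mm dia x 48 mm tall, then a tall white cap 28 mm dia from 48 to 90 mm above its base; 90 mm in all, about 0.16 kg. May be absent.
- jar2_mid (a point): Centre, half-way up, of an upright amber sample jar with paper label: body 52 mm dia x 48 mm tall, then a tall white cap 28 mm dia from 48 to 90 mm above its base; 90 mm in all, about 0.16 kg. May be absent.
- jar3_mid (a point): Centre, half-way up, of an upright amber sample jar with paper label: body 52 mm dia x 48 mm tall, then a tall white cap 28 mm dia from 48 to 90 mm above its base; 90 mm in all, about 0.16 kg. May be absent.
- washbottle: Bystander: white wash bottle with red cap, 66 dia x 160 mm, upright. Origin at the centre of its underside.
- beaker: Bystander: glass beaker, 72 dia x 85 mm, upright. Origin at the centre of its underside.
- stopper: Bystander: brick-red rubber stopper, 34 dia x 28 mm. Origin at the centre of its underside.
- spatula: Bystander: spatula lying flat, yellow handle and steel blade, 145 mm long. Origin at the middle of its length.
- reagent: Bystander: amber reagent bottle with black cap, 64 dia x 120 mm, upright. Origin at the centre of its underside.
- dish: Bystander: white ceramic bowl, 90 dia x 35 mm. Origin at the centre of its underside.

How it is judged:
On the way, in this order (a step that is already met when the one before it is completed fails the run):
1. the hood rests open on its stop (value of joint hood above 1.6 rad), for 0.2 s.
2. every sample jar stands upright in a bay ((horizontal distance between jar0_mid and bay0 below 0.015 m or horizontal distance between jar0_mid and bay1 below 0.015 m or horizontal distance between jar0_mid and bay2 below 0.015 m or horizontal distance between jar0_mid and bay3 below 0.015 m) and z of each of jar0_mid, jar1_mid, jar2_mid, jar3_mid in the frame of seat below -0.002 m and angle between each of jar0_mid, jar1_mid, jar2_mid, jar3_mid's own z axis and vertical below 0.15 rad and (horizontal distance between jar1_mid and bay0 below 0.015 m or horizontal distance between jar1_mid and bay1 below 0.015 m or horizontal distance between jar1_mid and bay2 below 0.015 m or horizontal distance between jar1_mid and bay3 below 0.015 m) and (horizontal distance between jar2_mid and bay0 below 0.015 m or horizontal distance between jar2_mid and bay1 below 0.015 m or horizontal distance between jar2_mid and bay2 below 0.015 m or horizontal distance between jar2_mid and bay3 below 0.015 m) and (horizontal distance between jar3_mid and bay0 below 0.015 m or horizontal distance between jar3_mid and bay1 below 0.015 m or horizontal distance between jar3_mid and bay2 below 0.015 m or horizontal distance between jar3_mid and bay3 below 0.015 m)), for 0.2 s.
3. the plate is snapped home under all four barbs, with every jar in its bay (all of step 2 and z of plate_grip in the frame of seat between 0.018 and 0.0265 m and angle between the z axis of plate_grip and the z axis of seat, either way round below 0.04 rad and horizontal distance between plate_grip and seat below 0.007 m and (angle between the x axis of plate_grip and the x axis of seat, either way round below 0.1 rad or angle between the x axis of plate_grip and the y axis of seat, either way round below 0.1 rad)), for 0.2 s.
4. the hood is shut over the snapped plate (value of joint hood below 0.04 rad and z of plate_grip in the frame of seat between 0.018 and 0.0265 m and angle between the z axis of plate_grip and the z axis of seat, either way round below 0.04 rad and horizontal distance between plate_grip and seat below 0.007 m and (angle between the x axis of plate_grip and the x axis of seat, either way round below 0.1 rad or angle between the x axis of plate_grip and the y axis of seat, either way round below 0.1 rad)), for 0.2 s.
5. the start button is pressed with the hood shut (value of joint start above 0.004 m and value of joint hood below 0.04 rad), for 0.05 s.
At the end, for the whole second after the job is handed in: Every jar present is upright on the deck within 15 mm of a bay centre; the plate is square on the posts (centre within 7 mm, 0.1 rad) level (0.04 rad) and within 4.5 mm of the shoulders; the hood is shut (below 0.04 rad); the start button was pressed and is up again (all of step 2 and all of step 4 and value of joint start below 0.002 m); the robot touches nothing.
It fails at once if a bystander is moved more than 50 mm or knocked over (distance of any of washbottle, beaker, stopper, spatula, reagent, dish from where it was at the start of the episode above 0.05 m or angle between any of washbottle, beaker, stopper, spatula, reagent, dish's own z axis and vertical above 0.6 rad).
Of jar0, jar1, jar2, jar3 only 2 to 4 are there at a start; the rules pass over those that are not, and their reading is None.
At some moment in a run one of jar0, jar1, jar2, jar3, plate may be knocked a few centimetres aside while the robot is not near it.
Once in a run the grip may slacken for a moment while it holds something.
It also fails if it takes over 208 s, if anything falls off the work surface, if the arm or the gripper's body presses on something with over 40 N, if the wrist force passes 120 N, or if a joint passes its speed limit or range.

## Working session

There is one attempt and no reset: what is moved stays moved. The work goes in short steps, Python scripts to look and compute and a tool call to move; the robot and the scene stay as the last step left them, time stands still between calls to the robot, and variables do not carry over. Pictures are saved under pics/ and viewed, about 12 in all and at most 16, crops included, and the job is handed in when it is done.

Besides the shell and the picture viewer there is one more tool, called after ">>>" as name(argument=value, ...), one argument or row to a line, values as JSON. drive_tool: Moves the arm, as the interface text tells. Its arguments: {"type":"object","properties":{"deltas":{"type":"array"},"force":{"type":"number"}},"required":["deltas"]}

```bash
ls; mkdir -p pics; cat > h.py <<'E'
import numpy as np, cv2
from workcell import bot
from scipy.spatial.transform import Rotation as R
def T():
    s=bot.get_state(); M=np.eye(4); q=s['orientation']
    M[:3,:3]=R.from_quat([q[1],q[2],q[3],q[0]]).as_matrix(); M[:3,3]=s['tool_pos']; return M
def snap(name,f=None):
    M=T(); d=bot.snapshot(name)
    d['E']=d['extrinsics'] if 'extrinsics' in d else M@d['hand_eye']
    z=d['range_z']; v,u=np.mgrid[:480,:640]
    P=np.stack([(u-d['cx'])/d['fx']*z,-(v-d['cy'])/d['fy']*z,-z],-1)
    d['W']=P@d['E'][:3,:3].T+d['E'][:3,3]; d['W'][z==0]=np.nan
    if f: cv2.imwrite('pics/'+f+'.png',d['color']); np.savez('pics/'+f+'.npz',W=d['W'],E=d['E'],c=d['color'],k=[d['fx'],d['fy'],d['cx'],d['cy']])
    return d
def load(f): return np.load('pics/'+f+'.npz')
def onplane(d,u,v,h):
    fx,fy,cx,cy=d['k']; r=d['E'][:3,:3]@np.array([(u-cx)/fx,-(v-cy)/fy,-1]); o=d['E'][:3,3]
    return o+r*(h-o[2])/r[2]
E
python3 - <<'E'
from h import *
d=snap('top','top1'); e=snap('scene','scene1')
print([k for k in d], bot.get_state())
print(d['E'].round(3).tolist(), e['E'].round(3).tolist())
E
```

```text
pics
['color', 'range_z', 'fx', 'fy', 'cx', 'cy', 'extrinsics', 'E', 'W'] {'time': 0.1, 'q': array([-1.43220480e+00,  2.17697406e-01,  1.61479190e+00,  1.73028306e-05,
        1.31126613e+00, -1.12190891e-01]), 'joint_velocities': array([ 0.0002236 , -0.00090113, -0.00492587, -0.00184117, -0.00034793,
        0.00169854]), 'tau': array([-8.64332251e-04, -3.98074400e+01, -3.04970670e+01, -1.53243468e-04,
        4.22680212e-03,  6.24331840e-07]), 'tool_pos': array([ 0.15503479, -0.60473673,  0.24107769]), 'orientation': array([-0.08766653, -0.70155076, -0.08919586,  0.70155913]), 'wrist_force': array([-0.088439  , -0.71713624, -0.51397906]), 'ft_torque': array([-0.01679249, -0.04594378, -0.05723492]), 'opening': 0.08563738902733824}
[[-0.012, 0.99, -0.142, 0.379], [-1.0, -0.011, 0.009, -0.025], [0.007, 0.142, 0.99, 1.325], [0.0, 0.0, 0.0, 1.0]] [[-0.978, -0.171, 0.117, 0.699], [0.206, -0.766, 0.609, 0.77], [-0.015, 0.62, 0.784, 1.12], [0.0, 0.0, 0.0, 1.0]]
```

View pics/top1.png

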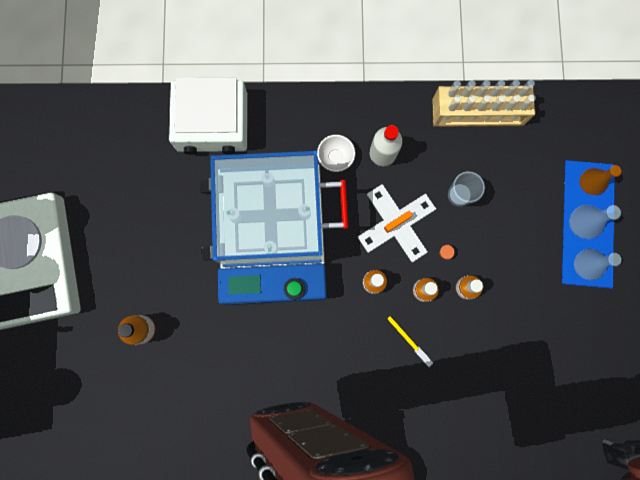

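View pics/scene1.png

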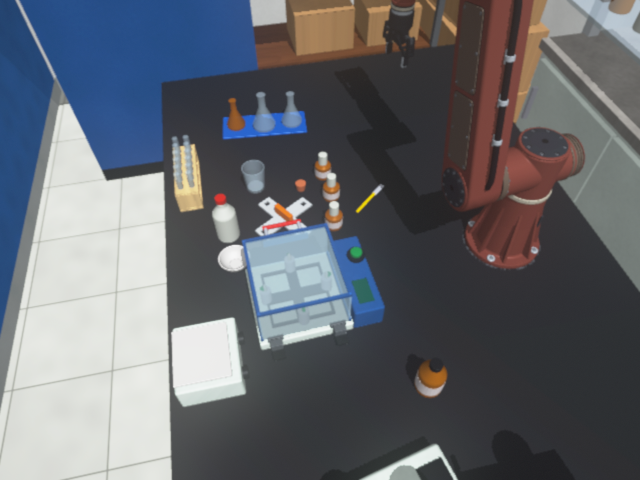

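The top view shows the shaker at (267,210), its hinge to the left (+y) and the red bar at (345,204). The plate's grip is at (399,221). There are three jars, with caps at (377,281), (431,289) and (476,287), and the start button is at (294,288). The scene view agrees. Next I'll measure these.

```bash
python3 - <<'E'
from h import *
d=load('top1'); W=d['W']
print('k',d['k'])
for n,u,v,h in [('j0',377,281,.09),('j1',431,289,.09),('j2',476,287,.09),('btn',294,288,.093),('grip',400,220,.038),('hA',378,194,.006),('hB',428,209,.006),('hC',416,252,.006),('hD',369,240,.006),('bar1',345,182,.125),('bar2',345,226,.125),('ledgeTL',219,265,.075),('ledgeTR',326,263,.075),('ledgeBL',219,302,.075),('ledgeBR',326,299,.075),
 ('spat',410,341,0),('bottle',386,150,.08),('beaker',465,190,.05),('stop',447,252,.028),('dish',336,153,.03),('reag',135,330,.06)]:
    print(n,onplane(d,u,v,h).round(3), W[v,u].round(3))
im=d['c'][140:315,200:490]; cv2.imwrite('pics/c1.png',cv2.resize(im,None,fx=2.7,fy=2.7,interpolation=cv2.INTER_CUBIC))
hsv=cv2.cvtColor(d['c'],cv2.COLOR_BGR2HSV)
def cc(m,n,h):
    N,l,s,c=cv2.connectedComponentsWithStats(m.astype(np.uint8))
    for i in range(1,N):
        if s[i,4]>25: 
            ys,xs=np.where(l==i);r=cv2.minAreaRect(np.c_[xs,ys].astype(np.float32))
            print(n,s[i,4],c[i].round(1),onplane(d,*c[i],h).round(4),r)
H,S,V=cv2.split(hsv); z=W[...,2]
roi=np.zeros_like(H,bool); roi[140:320,200:500]=1
cc(roi&(S<60)&(z>.075)&(z<.1)&(np.mgrid[:480,:640][0]>265),'cap',.09)
cc(roi&((H<6)|(H>174))&(S>150),'red',.125)
cc(roi&(H>45)&(H<75)&(S>120),'green',.093)
cc(roi&(H>=6)&(H<18)&(S>180),'orange',.038)
E
```

```text
k [564.22763505 564.22763505 319.52003622 238.80158063]
j0 [ 0.462 -0.161  0.09 ] [ 0.461 -0.161  0.092]
j1 [ 0.443 -0.278  0.09 ] [ 0.443 -0.279  0.086]
j2 [ 0.446 -0.377  0.09 ] [ 0.446 -0.377  0.089]
btn [0.448 0.021 0.093] [0.448 0.021 0.094]
grip [ 0.606 -0.224  0.038] [ 0.606 -0.224  0.035]
hA [ 0.675 -0.178  0.006] [ 0.676 -0.178  0.002]
hB [ 0.637 -0.296  0.006] [ 0.637 -0.296  0.007]
hC [ 0.534 -0.264  0.006] [ 0.535 -0.265 -0.002]
hD [ 0.564 -0.154  0.006] [ 0.565 -0.155 -0.004]
bar1 [ 0.676 -0.093  0.125] [ 0.676 -0.093  0.126]
bar2 [ 0.578 -0.091  0.125] [ 0.578 -0.091  0.13 ]
ledgeTL [0.502 0.188 0.075] [0.509 0.2   0.001]
ledgeTR [ 0.504 -0.05   0.075] [ 0.511 -0.051 -0.   ]
ledgeBL [0.42  0.187 0.075] [0.421 0.188 0.068]
ledgeBR [ 0.424 -0.049  0.075] [ 0.427 -0.05  -0.007]
spat [ 0.328 -0.243  0.   ] [ 0.328 -0.243  0.004]
bottle [ 0.761 -0.19   0.08 ] [ 0.753 -0.187  0.104]
beaker [ 0.672 -0.375  0.05 ] [ 0.684 -0.388  0.001]
stop [ 0.531 -0.332  0.028] [ 0.53  -0.33   0.033]
dish [ 0.77  -0.078  0.03 ] [ 0.777 -0.079  0.005]
reag [0.362 0.374 0.06 ] [0.362 0.362 0.0
[... 462 characters left out ...]
295 [343.6 203.7] [ 0.6276 -0.0888  0.125 ] ((343.4137878417969, 203.5345001220703), (49.26777648925781, 6.40070104598999), 86.633544921875)
green 179 [293.9 288.1] [0.4481 0.021  0.093 ] ((294.0, 288.0), (14.0, 14.0), 90.0)
orange 182 [397.7 221.2] [ 0.6029 -0.2182  0.038 ] ((397.7940979003906, 221.1764678955078), (6.059022903442383, 29.988330841064453), 57.52880859375)
orange 211 [374.5 281.5] [ 0.464  -0.1606  0.038 ] ((375.5, 280.5), (21.0, 21.0), 90.0)
orange 202 [468.  287.1] [ 0.4487 -0.3738  0.038 ] ((469.6235656738281, 286.7022399902344), (21.58651351928711, 20.23735809326172), 77.00537872314453)
orange 201 [425.  289.5] [ 0.4445 -0.2753  0.038 ] ((427.0, 288.5), (21.0, 22.0), 90.0)
```

View pics/c1.png

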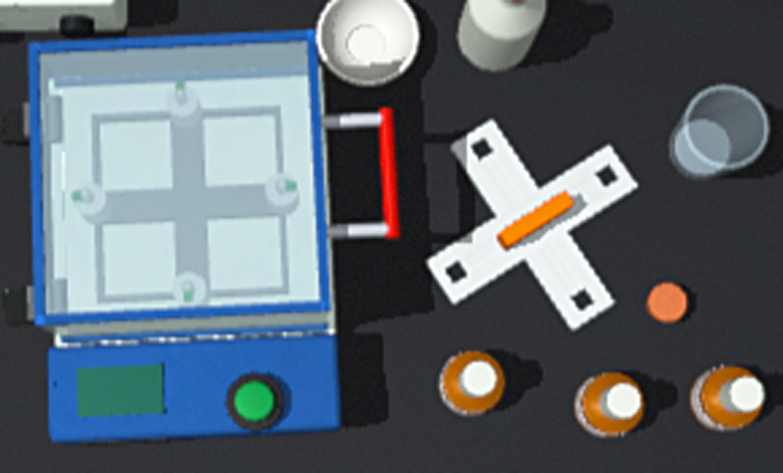

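The crop shows the shaker turned about +1.6° and nearly parallel to the world axes. The bar centre is near (0.628,-0.089), and three jars and the plate lie to the right. I'll go for the bar.

>>> drive_tool(
  deltas=[2.6,2.87,0,0,0,-3.2,0.5,2.63,2.87,0,0,0,-3.2,0.5,2.63,2.87,0,0,0,-3.2,0.5,2.63,2.87,0,0,0,-3.2,0.5,2.63,2.87,0,0,0,0,0.5,2.63,2.87,0,0,0,0,0.5,2.63,2.87,0,0,0,0,0.5,2.63,2.87,0,0,0,0,0.5,2.63,2.87,0,0,0,0,0.5,2.63,2.87,0,0,0,0,0.5,2.63,2.87,0,0,0,0,0.5,2.63,2.87,0,0,0,0,0.5],
  force=40,
)

```text
time: 1.1
tool_pos: [0.4711, -0.2592, 0.2419]
orientation: [-0.01, -0.707, -0.01, 0.707]
wrist_force: [0.6, -0.2, 0.1]
opening: 0.0426
```

>>> drive_tool(
  deltas=[2.63,2.87,0,0,0,0,0.5,2.63,2.87,0,0,0,0,0.5,2.63,2.87,0,0,0,0,0.5,2.63,2.87,0,0,0,0,0.5,2.63,2.87,0,0,0,0,0.5,2.63,2.87,0,0,0,0,0.5,0,0,0,0,0,0,0.5,0,0,0,0,0,0,0.5],
)

```text
time: 1.77
tool_pos: [0.6287, -0.0869, 0.2413]
orientation: [-0.011, -0.706, -0.011, 0.708]
wrist_force: [-0.7, -0.8, -0.2]
opening: 0.0428
```

>>> drive_tool(
  deltas=[0,-0.2,-3.1,0,0,0,0.5,0,0,-3.1,0,0,0,0.5,0,0,-3.1,0,0,0,0.5,0,0,-3.1,0,0,0,0.5,0,0,0,0,0,0,0.1,0,0,0,0,0,0,0,0,0,0,0,0,0,0,0,0,0,0,0,0,0,0,0,0,0,0,0,0],
  force=30,
)

```text
time: 2.52
tool_pos: [0.6273, -0.0905, 0.1193]
orientation: [-0.01, -0.706, -0.01, 0.708]
wrist_force: [-4.1, 1.8, -1.6]
opening: 0.0109
```

```bash
python3 - <<'E'
import numpy as np
p=np.radians(np.linspace(17.9,17.9+94,25)); y=-.293*np.cos(p); z=.293*np.sin(p)
o=[]
for a,b in zip(np.diff(y)*100,np.diff(z)*100): o.append(f"{-.028*a:.2f}, {a:.2f}, {b:.2f}, 0, 0, 0, 0")
print(', '.join(o[:12])); print(', '.join(o[12:]))
E
```

```text
-0.02, 0.68, 1.88, 0, 0, 0, 0, -0.02, 0.81, 1.83, 0, 0, 0, 0, -0.03, 0.93, 1.77, 0, 0, 0, 0, -0.03, 1.05, 1.71, 0, 0, 0, 0, -0.03, 1.16, 1.63, 0, 0, 0, 0, -0.04, 1.27, 1.55, 0, 0, 0, 0, -0.04, 1.37, 1.46, 0, 0, 0, 0, -0.04, 1.47, 1.36, 0, 0, 0, 0, -0.04, 1.56, 1.26, 0, 0, 0, 0, -0.05, 1.64, 1.15, 0, 0, 0, 0, -0.05, 1.72, 1.03, 0, 0, 0, 0, -0.05, 1.78, 0.91, 0, 0, 0, 0
-0.05, 1.84, 0.79, 0, 0, 0, 0, -0.05, 1.89, 0.66, 0, 0, 0, 0, -0.05, 1.93, 0.53, 0, 0, 0, 0, -0.05, 1.96, 0.40, 0, 0, 0, 0, -0.06, 1.99, 0.26, 0, 0, 0, 0, -0.06, 2.00, 0.12, 0, 0, 0, 0, -0.06, 2.00, -0.01, 0, 0, 0, 0, -0.06, 2.00, -0.15, 0, 0, 0, 0, -0.06, 1.98, -0.29, 0, 0, 0, 0, -0.05, 1.96, -0.42, 0, 0, 0, 0, -0.05, 1.92, -0.55, 0, 0, 0, 0, -0.05, 1.88, -0.68, 0, 0, 0, 0
```

Gripped at 10.9 mm, so the bar is between the pads. Now the arc.

>>> drive_tool(
  deltas=[-0.02,0.68,1.88,0,0,0,0,-0.02,0.81,1.83,0,0,0,0,-0.03,0.93,1.77,0,0,0,0,-0.03,1.05,1.71,0,0,0,0,-0.03,1.16,1.63,0,0,0,0,-0.04,1.27,1.55,0,0,0,0,-0.04,1.37,1.46,0,0,0,0,-0.04,1.47,1.36,0,0,0,0,-0.04,1.56,1.26,0,0,0,0,-0.05,1.64,1.15,0,0,0,0,-0.05,1.72,1.03,0,0,0,0,-0.05,1.78,0.91,0,0,0,0],
)

```text
time: 3.52
tool_pos: [0.6215, 0.0616, 0.2971]
orientation: [-0.012, -0.706, -0.007, 0.708]
wrist_force: [-10.1, -5.9, 3.9]
opening: 0.0108
```

>>> drive_tool(
  deltas=[0.2,1.84,0.79,0,0,0,0,0.1,1.89,0.66,0,0,0,0,0,1.93,0.53,0,0,0,0,0,1.96,0.4,0,0,0,0,0,1.99,0.26,0,0,0,0,0,2.0,0.12,0,0,0,0,0,2.0,-0.01,0,0,0,0,0,2.0,-0.15,0,0,0,0,0,1.98,-0.29,0,0,0,0,0,1.96,-0.42,0,0,0,0,0,1.92,-0.55,0,0,0,0,0,1.5,-0.6,0,0,0,0],
)

```text
time: 4.52
tool_pos: [0.6213, 0.2959, 0.3041]
orientation: [-0.01, -0.703, -0.011, 0.711]
wrist_force: [-18.7, 1.1, 6.5]
opening: 0.0106
```

>>> drive_tool(
  deltas=[0,0,0,0,0,0,0.5,0,0,0,0,0,0,0.5,0,0,0,0,0,0,0.5,0,0,3,0,0,0,0.5,0,0,3,0,0,0,0.5,0,0,3,0,0,0,0.5,-0.5,-3,1,0,0,0,0.5,-0.5,-4,0,0,0,0,0.5,-0.5,-4,0,0,0,0,0.5,0,-4,0,0,0,0,0.5,0,-4,0,0,0,0,0.5,0,-4,0,0,0,0,0.5],
)

```text
time: 5.52
tool_pos: [0.6123, 0.06, 0.4037]
orientation: [0.01, 0.709, 0.009, -0.705]
wrist_force: [2.1, -0.1, -0.0]
opening: 0.0424
```

```bash
python3 - <<'E'
from h import *
d=snap('wrist','w1'); e=snap('top','top2')
print(T().round(3), d['hand_eye'].round(3))
cv2.imwrite('pics/m2.png',np.hstack([cv2.resize(d['color'],(400,300)),cv2.resize(e['color'][120:360,180:500],(400,300))]))
E
```

```text
[[ 0.005  0.018 -1.     0.613]
 [-0.004 -1.    -0.018  0.056]
 [-1.     0.004 -0.005  0.404]
 [ 0.     0.     0.     1.   ]] [[ 0.001  0.319 -0.948 -0.132]
 [ 1.    -0.     0.001  0.001]
 [ 0.    -0.948 -0.319 -0.082]
 [ 0.     0.     0.     1.   ]]
```

View pics/m2.png

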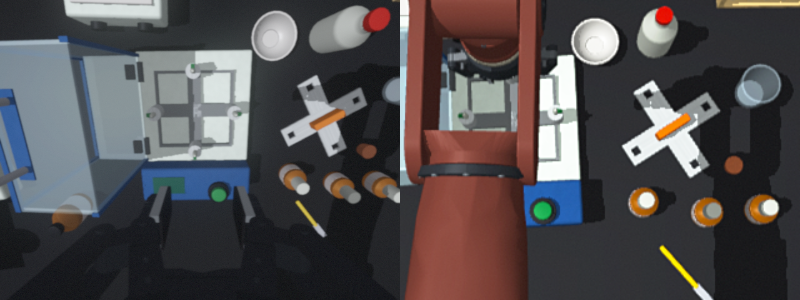

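The hood is standing open. The wrist view shows the posts near (313,112), (250,180), (381,180) and (313,240) at full scale, with the jars and plate unmoved. I'll use depth for the numbers.

```bash
cat >> h.py <<'E'
def blobs(W,lo,hi,xr,yr,mn=30,mask=None):
    m=(W[...,2]>lo)&(W[...,2]<hi)&(W[...,0]>xr[0])&(W[...,0]<xr[1])&(W[...,1]>yr[0])&(W[...,1]<yr[1])
    if mask is not None: m&=mask
    N,l,s,c=cv2.connectedComponentsWithStats(m.astype(np.uint8))
    out=[]
    for i in range(1,N):
        if s[i,4]>=mn:
            p=W[l==i]; a=p.min(0)[:2]; b=p.max(0)[:2]
            out.append((s[i,4],c[i].round(0).tolist(),np.round((a+b)/2,4).tolist(),np.round(b-a,3).tolist(),round(float(np.median(p[:,2])),4)))
    return out
E
python3 - <<'E'
from h import *
d=load('w1'); W=d['W']
print('posts');[print(b) for b in blobs(W,.072,.09,(.51,.75),(-.06,.175))]
print('caps');[print(b) for b in blobs(W,.082,.1,(.4,.5),(-.45,-.1))]
print('grip');[print(b) for b in blobs(W,.02,.06,(.5,.7),(-.32,-.1))]
print('deck');[print(b) for b in blobs(W,.022,.045,(.45,.78),(-.1,.2),300)]
print('ledge');[print(b) for b in blobs(W,.065,.085,(.4,.52),(-.1,.23),300)]
c=d['c'][60:270,210:420]; cv2.imwrite('pics/c2.png',cv2.resize(c,(600,600),interpolation=cv2.INTER_CUBIC))
E
```

```text
posts
(np.int32(358), [309.0, 114.0], [0.6999, 0.0785], [0.027, 0.027], 0.0826)
(np.int32(324), [373.0, 179.0], [0.6235, -0.0044], [0.027, 0.027], 0.0825)
(np.int32(340), [248.0, 181.0], [0.6172, 0.1547], [0.028, 0.027], 0.0826)
(np.int32(310), [312.0, 240.0], [0.5407, 0.0719], [0.027, 0.026], 0.0825)
caps
(np.int32(350), [483.0, 300.0], [0.4649, -0.1634], [0.027, 0.027], 0.0903)
(np.int32(357), [565.0, 315.0], [0.4453, -0.2807], [0.027, 0.029], 0.0902)
(np.int32(219), [634.0, 314.0], [0.4499, -0.375], [0.027, 0.018], 0.0893)
grip
(np.int32(845), [526.0, 191.0], [0.6055, -0.2218], [0.047, 0.064], 0.0375)
deck
(np.int32(460), [422.0, 80.0], [0.7526, -0.0677], [0.055, 0.065], 0.034)
(np.int32(30070), [309.0, 168.0], [0.6191, 0.0758], [0.249, 0.248], 0.0311)
ledge
(np.int32(7385), [307.0, 288.0], [0.4634, 0.0891], [0.089, 0.281], 0.0757)
```

View pics/c2.png

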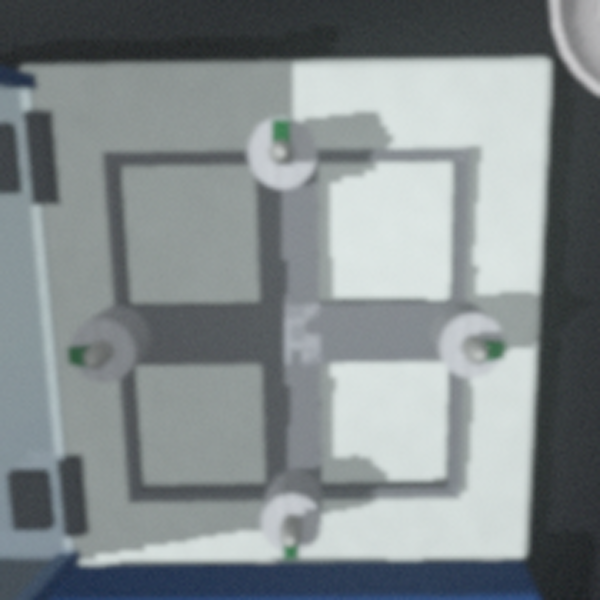

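Posts are measured well: the shaker centre is (0.6203,0.0752) with a yaw of +2.3°. Next, jar 0.

>>> drive_tool(
  deltas=[-2.1,-3.1,-1,0,0,0,0.65,-2.1,-3.1,-1,0,0,0,0.65,-2.1,-3.1,-1,0,0,0,0.65,-2.1,-3.1,-1,0,0,0,0.65,-2.1,-3.1,-1,0,0,0,0.65,-2.1,-3.1,-1,0,0,0,0.65,-2.1,-3.1,-1,0,0,0,0.65,0,0,-3.9,0,0,0,0.65,0,0,-3.9,0,0,0,0.65,0,0,-3.9,0,0,0,0.65,0,0,-3.9,0,0,0,0.65,0,0,0,0,0,0,0.65],
  force=40,
)

```text
time: 6.62
tool_pos: [0.4596, -0.1519, 0.1681]
orientation: [-0.007, -0.703, -0.011, 0.711]
wrist_force: [-1.1, 1.4, 0.2]
opening: 0.0554
```

```bash
python3 - <<'E'
from h import *
d=snap('wrist','w2'); print(T()[:3,3].round(4))
print('caps');[print(b) for b in blobs(d['W'],.082,.1,(.38,.7),(-.45,-.05))]
E
```

```text
[ 0.462  -0.1528  0.172 ]
caps
(np.int32(1602), [343.0, 247.0], [0.4646, -0.1642], [0.027, 0.027], 0.0904)
(np.int32(1660), [524.0, 281.0], [0.4452, -0.2804], [0.027, 0.028], 0.0902)
```

>>> drive_tool(
  deltas=[0,-0.3,-2,0,0,0,0.65,0,0,-2.8,0,0,0,0.65,0,0,-2.8,0,0,0,0.65,0,0,-2.2,0,0,0,0.65,0,0,-1.2,0,0,0,0.65,0,0,0,0,0,0,0.65,0,0,0,0,0,0,0.2,0,0,0,0,0,0,0.2,0,0,0,0,0,0,0.2,0,0,0,0,0,0,0.2],
)

```text
time: 7.5
tool_pos: [0.4678, -0.1585, 0.0683]
orientation: [0.011, 0.709, 0.008, -0.705]
wrist_force: [0.9, -1.4, 7.1]
opening: 0.0273
```

>>> drive_tool(
  deltas=[0,0,2.5,0,0,0,0.2,0,0,3.5,0,0,0,0.2,0,0,3.5,0,0,0,0.2,1,1.4,3.3,0,0,0,0.2,2.2,3.12,0,0,0,0,0.2,2.2,3.12,0,0,0,0,0.2,2.2,3.12,0,0,0,0,0.2,2.2,3.12,0,0,0,0,0.2,2.2,3.12,0,0,0,0,0.2,2.2,3.12,0,0,0,0,0.2,2.2,3.12,0,0,0,0,0.2,2.2,3.12,0,0,0,0,0.2],
)

```text
time: 8.5
tool_pos: [0.651, 0.1088, 0.193]
orientation: [-0.01, -0.707, -0.01, 0.707]
wrist_force: [1.4, -0.1, -1.6]
opening: 0.0269
```

>>> drive_tool(
  deltas=[1.3,1.7,0,0,0,0,0.2,0,0,0,0,0,0,0.2,0,0,0,0,0,0,0.2,0,0,0,0,0,0,0.2],
)

```text
time: 8.83
tool_pos: [0.6629, 0.1234, 0.1926]
orientation: [-0.01, -0.706, -0.01, 0.708]
wrist_force: [-0.6, 0.6, -2.1]
opening: 0.0268
```

```bash
python3 - <<'E'
from h import *
d=snap('wrist','w3'); print(T()[:3,3].round(4),bot.get_state()['opening'])
for b in blobs(d['W'],.06,.3,(.4,.8),(-.06,.23),100): print(b)
E
```

```text
[0.6628 0.123  0.1927] 0.026961790505448235
(np.int32(5554), [229.0, 31.0], [0.7923, 0.182], [0.015, 0.096], 0.0799)
(np.int32(4932), [95.0, 163.0], [0.7269, 0.2106], [0.008, 0.039], 0.1976)
(np.int32(1600), [389.0, 187.0], [0.7002, 0.0782], [0.028, 0.028], 0.0828)
(np.int32(68111), [323.0, 401.0], [0.5592, 0.0961], [0.254, 0.246], 0.2426)
(np.int32(1814), [492.0, 292.0], [0.6236, -0.0048], [0.029, 0.029], 0.0825)
```

View pics/w3.png

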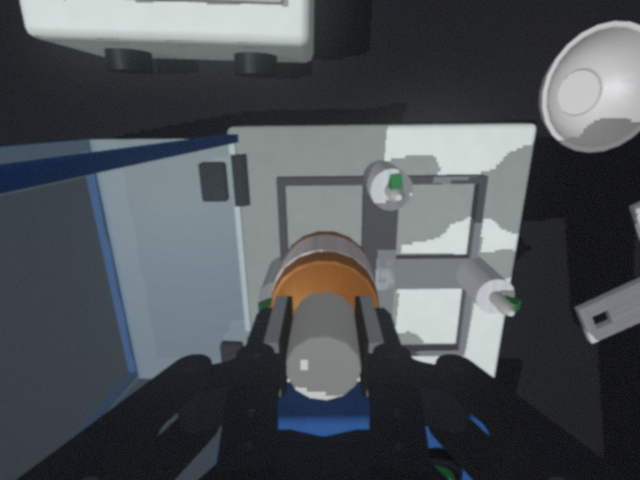

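The view shows the jar held upright at (325,330), with the empty far-left bay below it and post pins at (395,190) and (500,298). I'll lower it.

>>> drive_tool(
  deltas=[0.2,-0.1,-1.5,0,0,0,0.2,0,0,-2.3,0,0,0,0.2,0,0,-2.3,0,0,0,0.2,0,0,-1.7,0,0,0,0.2,0,0,-1,0,0,0,0.2,0,0,-0.5,0,0,0,0.2,0,0,0,0,0,0,0.2],
)

```text
time: 9.47
tool_pos: [0.6653, 0.1218, 0.0994]
orientation: [-0.009, -0.707, -0.009, 0.708]
wrist_force: [1.1, 0.1, -2.3]
opening: 0.0277
```

>>> drive_tool(
  deltas=[0,0,0,0,0,0,0.6,0,0,0,0,0,0,0.6,0,0,0,0,0,0,0.6,0,0,2,0,0,0,0.6,0,0,3,0,0,0,0.6,0,0,3,0,0,0,0.6,-1.5,-3,2,0,0,0,0.6,-2.2,-3.5,0,0,0,0,0.6,-2.2,-3.5,0,0,0,0,0.6,-2.2,-3.5,0,0,0,0,0.6,-2.2,-3.5,0,0,0,0,0.6,-2.2,-3.5,0,0,0,0,0.6],
)

```text
time: 10.47
tool_pos: [0.5403, -0.0835, 0.2014]
orientation: [0.01, 0.708, 0.01, -0.706]
wrist_force: [0.2, -1.0, 0.6]
opening: 0.0514
```

```bash
python3 - <<'E'
from h import *
d=snap('wrist','w4'); print(T()[:3,3].round(4),bot.get_state()['opening'])
for b in blobs(d['W'],.083,.13,(.38,.8),(-.45,.23),60): print(b)
E
```

```text
[ 0.5365 -0.0894  0.2008] 0.051437771186163675
(np.int32(1021), [9.0, 43.0], [0.6606, 0.1106], [0.034, 0.019], 0.0854)
(np.int32(555), [202.0, 111.0], [0.6243, -0.0053], [0.019, 0.027], 0.0994)
(np.int32(789), [99.0, 236.0], [0.5403, 0.073], [0.027, 0.025], 0.0942)
(np.int32(1956), [185.0, 342.0], [0.4525, 0.0196], [0.039, 0.044], 0.0925)
(np.int32(1042), [566.0, 360.0], [0.4451, -0.2804], [0.028, 0.028], 0.0903)
```

```bash
python3 - <<'E'
from h import *
d=snap('top','top3')
for b in blobs(d['W'],.078,.15,(.38,.8),(-.45,.2),40): print(b)
c=d['color'][150:320,180:490]; cv2.imwrite('pics/c3.png',cv2.resize(c,None,fx=2.5,fy=2.5,interpolation=cv2.INTER_CUBIC))
E
```

```text
(np.int32(549), [386.0, 144.0], [0.7721, -0.1912], [0.055, 0.063], 0.1089)
(np.int32(104), [228.0, 138.0], [0.7924, 0.1692], [0.015, 0.062], 0.0801)
(np.int32(117), [267.0, 176.0], [0.7011, 0.081], [0.027, 0.027], 0.0828)
(np.int32(211), [469.0, 186.0], [0.6743, -0.3738], [0.071, 0.071], 0.0832)
(np.int32(295), [248.0, 193.0], [0.663, 0.1238], [0.049, 0.045], 0.0993)
(np.int32(117), [304.0, 209.0], [0.6241, -0.0021], [0.026, 0.027], 0.0835)
(np.int32(115), [233.0, 213.0], [0.619, 0.157], [0.026, 0.027], 0.0825)
(np.int32(113), [270.0, 247.0], [0.5414, 0.0751], [0.026, 0.025], 0.083)
(np.int32(119), [288.0, 287.0], [0.4498, 0.0331], [0.042, 0.02], 0.0883)
(np.int32(138), [476.0, 285.0], [0.4504, -0.3792], [0.027, 0.03], 0.0884)
(np.int32(134), [430.0, 288.0], [0.4452, -0.2767], [0.026, 0.027], 0.0886)
```

View pics/c3.png

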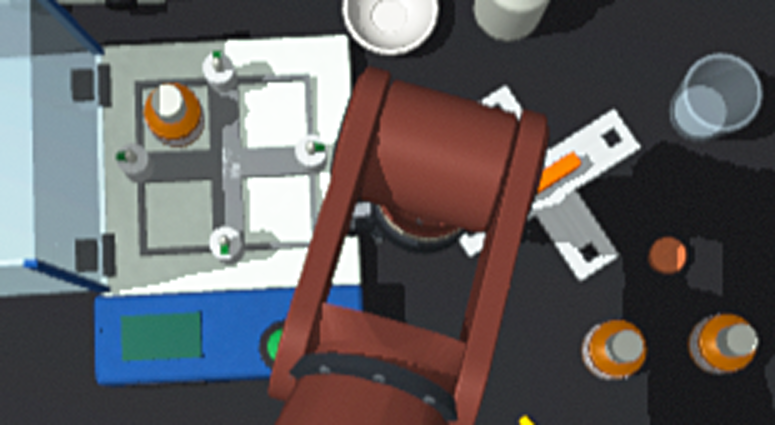

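The crop shows jar 0 upright in the far-left bay at (172,108), with everything else in place. Next, jar 1.

>>> drive_tool(
  deltas=[-1.8,-3.7,0,0,0,0,0.65,-1.8,-3.7,0,0,0,0,0.65,-1.8,-3.7,-1,0,0,0,0.65,-1.8,-3.7,-1,0,0,0,0.65,-1.8,-3.7,-1,0,0,0,0.65,0,0,0,0,0,0,0.65,0,0,0,0,0,0,0.65,0,0,0,0,0,0,0.65],
)

```text
time: 11.23
tool_pos: [0.4526, -0.2652, 0.1713]
orientation: [0.01, 0.708, 0.01, -0.706]
wrist_force: [1.0, 0.7, -0.5]
opening: 0.0554
```

```bash
python3 - <<'E'
from h import *
d=snap('wrist','w5'); print(T()[:3,3].round(4))
for b in blobs(d['W'],.083,.13,(.38,.56),(-.45,-.1),60): print(b)
E
```

```text
[ 0.4529 -0.2647  0.1714]
(np.int32(1603), [504.0, 263.0], [0.4496, -0.3809], [0.028, 0.028], 0.0903)
(np.int32(1493), [346.0, 266.0], [0.4452, -0.281], [0.027, 0.027], 0.0904)
```

>>> drive_tool(
  deltas=[-0.4,-0.8,0,0,0,0,0.65,-0.4,-0.8,-1.5,0,0,0,0.65,0,0,-2.8,0,0,0,0.65,0,0,-2.8,0,0,0,0.65,0,0,-2,0,0,0,0.65,0,0,-1.3,0,0,0,0.65,0,0,0,0,0,0,0.65,0,0,0,0,0,0,0.2,0,0,0,0,0,0,0.2,0,0,0,0,0,0,0.2,0,0,0,0,0,0,0.2],
)

```text
time: 12.2
tool_pos: [0.4448, -0.282, 0.0681]
orientation: [0.011, 0.708, 0.009, -0.706]
wrist_force: [1.0, 1.3, 0.5]
opening: 0.0272
```

>>> drive_tool(
  deltas=[0,0,2.5,0,0,0,0.2,0,0,3.5,0,0,0,0.2,0,0,3.5,0,0,0,0.2,0.4,1.2,3.3,0,0,0,0.2,1.13,3.53,0,0,0,0,0.2,1.13,3.53,0,0,0,0,0.2,1.13,3.53,0,0,0,0,0.2,1.13,3.53,0,0,0,0,0.2,1.13,3.53,0,0,0,0,0.2,1.13,3.53,0,0,0,0,0.2,1.13,3.53,0,0,0,0,0.2,1.13,3.53,0,0,0,0,0.2],
)

```text
time: 13.2
tool_pos: [0.5384, 0.0148, 0.1954]
orientation: [0.01, 0.708, 0.01, -0.707]
wrist_force: [1.4, -0.1, -1.5]
opening: 0.0269
```

>>> drive_tool(
  deltas=[1.13,3.53,0,0,0,0,0.2,1.13,3.53,0,0,0,0,0.2,1.13,3.53,0,0,0,0,0.2,0,0,0,0,0,0,0.2,0,0,0,0,0,0,0.2,0,0,0,0,0,0,0.2],
)

```text
time: 13.7
tool_pos: [0.5717, 0.1187, 0.1947]
orientation: [-0.01, -0.707, -0.01, 0.707]
wrist_force: [0.4, 0.0, -2.1]
opening: 0.0266
```

>>> drive_tool(
  deltas=[0.2,0,-1.5,0,0,0,0.2,0,0,-2.3,0,0,0,0.2,0,0,-2.3,0,0,0,0.2,0,0,-1.8,0,0,0,0.2,0,0,-1.1,0,0,0,0.2,0,0,-0.5,0,0,0,0.2,0,0,0,0,0,0,0.2],
)

```text
time: 14.28
tool_pos: [0.5737, 0.1178, 0.0994]
orientation: [-0.009, -0.707, -0.009, 0.707]
wrist_force: [0.4, -0.1, -1.6]
opening: 0.0273
```

>>> drive_tool(
  deltas=[0,0,0,0,0,0,0.6,0,0,0,0,0,0,0.6,0,0,0,0,0,0,0.6,0,0,2,0,0,0,0.6,0,0,3,0,0,0,0.6,0,0,3,0,0,0,0.6,-1,-3.6,1,0,0,0,0.6,-1,-3.9,0,0,0,0,0.6,-1,-3.9,0,0,0,0,0.6,-1,-3.9,0,0,0,0,0.6,-1,-3.9,0,0,0,0,0.6,-1,-3.9,0,0,0,0,0.6],
)

```text
time: 15.28
tool_pos: [0.5138, -0.1138, 0.1909]
orientation: [0.01, 0.708, 0.01, -0.706]
wrist_force: [1.7, 0.2, 0.3]
opening: 0.0514
```

>>> drive_tool(
  deltas=[-1,-3.9,0,0,0,0,0.65,-1,-3.9,0,0,0,0,0.65,-1,-3.9,0,0,0,0,0.65,-1,-3.9,-1,0,0,0,0.65,-1,-3.9,-1,0,0,0,0.65,-1,-3.9,0,0,0,0,0.65,0,0,0,0,0,0,0.65,0,0,0,0,0,0,0.65,0,0,0,0,0,0,0.65],
)

```text
time: 16.03
tool_pos: [0.4542, -0.3461, 0.1701]
orientation: [0.009, 0.707, 0.009, -0.707]
wrist_force: [0.3, -0.1, 0.2]
opening: 0.0559
```

```bash
python3 - <<'E'
from h import *
d=snap('wrist','w6'); print(T()[:3,3].round(4)); e=snap('top','top4')
for b in blobs(d['W'],.083,.13,(.38,.56),(-.45,-.1),60): print(b)
print('top');
for b in blobs(e['W'],.105,.15,(.38,.8),(-.5,.19),30): print(b)
E
```

```text
[ 0.4544 -0.3453  0.17  ]
(np.int32(1522), [378.0, 263.0], [0.4497, -0.3815], [0.028, 0.028], 0.0903)
top
(np.int32(349), [387.0, 142.0], [0.7739, -0.1911], [0.052, 0.056], 0.1154)
(np.int32(140), [246.0, 190.0], [0.6626, 0.123], [0.026, 0.027], 0.1195)
(np.int32(139), [247.0, 230.0], [0.575, 0.1205], [0.028, 0.027], 0.1197)
```

>>> drive_tool(
  deltas=[-0.5,-1.8,0,0,0,0,0.65,0,-1.8,-1.4,0,0,0,0.65,0,0,-2.8,0,0,0,0.65,0,0,-2.8,0,0,0,0.65,0,0,-2,0,0,0,0.65,0,0,-1.3,0,0,0,0.65,0,0,0,0,0,0,0.65,0,0,0,0,0,0,0.2,0,0,0,0,0,0,0.2,0,0,0,0,0,0,0.2,0,0,0,0,0,0,0.2],
)

```text
time: 17.05
tool_pos: [0.4502, -0.3829, 0.0684]
orientation: [0.011, 0.708, 0.009, -0.706]
wrist_force: [0.6, 1.3, 1.8]
opening: 0.0265
```

>>> drive_tool(
  deltas=[0,0,2.5,0,0,0,0.2,0,0,3.5,0,0,0,0.2,0,0,3.5,0,0,0,0.2,1,1.9,3.3,0,0,0,0.2,1.88,3.6,0,0,0,0,0.2,1.88,3.6,0,0,0,0,0.2,1.88,3.6,0,0,0,0,0.2,1.88,3.6,0,0,0,0,0.2,1.88,3.6,0,0,0,0,0.2,1.88,3.6,0,0,0,0,0.2,1.88,3.6,0,0,0,0,0.2,1.88,3.6,0,0,0,0,0.2],
)

```text
time: 18.05
tool_pos: [0.6099, -0.0732, 0.1952]
orientation: [0.01, 0.707, 0.01, -0.707]
wrist_force: [-0.1, -1.0, -1.7]
opening: 0.0269
```

>>> drive_tool(
  deltas=[1.88,3.6,0,0,0,0,0.2,1.88,3.6,0,0,0,0,0.2,1.88,3.6,0,0,0,0,0.2,0,0,0,0,0,0,0.2,0,0,0,0,0,0,0.2,0,0,0,0,0,0,0.2],
)

```text
time: 18.55
tool_pos: [0.6654, 0.0328, 0.1945]
orientation: [-0.01, -0.707, -0.01, 0.707]
wrist_force: [-0.4, 0.2, -1.4]
opening: 0.0266
```

>>> drive_tool(
  deltas=[0.2,0,-1.5,0,0,0,0.2,0,0,-2.3,0,0,0,0.2,0,0,-2.3,0,0,0,0.2,0,0,-1.8,0,0,0,0.2,0,0,-1.1,0,0,0,0.2,0,0,-0.5,0,0,0,0.2,0,0,0,0,0,0,0.2],
)

```text
time: 19.13
tool_pos: [0.6671, 0.0318, 0.0991]
orientation: [-0.009, -0.706, -0.009, 0.708]
wrist_force: [0.1, 0.3, -1.5]
opening: 0.0272
```

>>> drive_tool(
  deltas=[0,0,0,0,0,0,0.6,0,0,0,0,0,0,0.6,0,0,0,0,0,0,0.6,0,0,2,0,0,0,0.6,0,0,3,0,0,0,0.6,0,0,3,0,0,0,0.6,-0.5,-3.5,1.5,0,0,-5,0.6,-1,-3.7,1.5,0,0,-7,0.6,-1,-3.7,1,0,0,-7,0.6,-1,-3.7,0,0,0,-7,0.6,-1,-3.7,0,0,0,-7,0.6,-1,-3.7,0,0,0,-7,0.6],
)

```text
time: 20.13
tool_pos: [0.6128, -0.189, 0.2212]
orientation: [-0.235, 0.668, -0.235, -0.666]
wrist_force: [0.2, -0.6, -0.4]
opening: 0.0511
```

>>> drive_tool(
  deltas=[-0.5,-3.2,0,0,0,-7,0.6,0,0,0,0,0,-7,0.6,0,0,0,0,0,-7,0.6,0,0,0,0,0,0,0.6,0,0,0,0,0,0,0.6,0,0,0,0,0,0,0.6],
)

```text
time: 20.63
tool_pos: [0.608, -0.2189, 0.22]
orientation: [-0.35, 0.615, -0.35, -0.614]
wrist_force: [-0.0, 0.9, -0.2]
opening: 0.0515
```

```bash
cat > plate.py <<'E'
from h import *
import sys
def go(f):
    d=snap('wrist',f); M=T(); print('tcp',M[:3,3].round(4),'jaw line deg',np.degrees(np.arctan2(M[1,1],M[0,1])).round(2)%180)
    W=d['W']; hsv=cv2.cvtColor(d['color'],cv2.COLOR_BGR2HSV)
    m=(hsv[...,0]>5)&(hsv[...,0]<18)&(hsv[...,1]>170)&(np.abs(W[...,0]-.61)<.12)&(np.abs(W[...,1]+.22)<.12)
    o=W[m]; zt=np.nanmax(o[:,2]); 
    t=o[o[:,2]>zt-.006]; r=cv2.minAreaRect((t[:,:2]*1000).astype(np.float32)); print('grip',r,zt)
    hi=(W[...,2]<.016)&(W[...,2]>.001)&(hsv[...,2]>140)&(hsv[...,1]<60)&(np.hypot(W[...,0]-.606,W[...,1]+.22)<.13)
    p=W[hi]; h=cv2.convexHull((p[:,:2]*1000).astype(np.float32)); print('hull',cv2.minAreaRect(h))
    return d
if __name__=='__main__': go(sys.argv[1])
E
python3 plate.py w7; python3 - <<'E'
from h import *
e=snap('top','top5')
for b in blobs(e['W'],.105,.15,(.38,.8),(-.5,.19),30): print(b)
E
```

```text
tcp [ 0.608  -0.2187  0.2199] jaw line deg 30.72999999999999
(np.int32(346), [387.0, 142.0], [0.7734, -0.1919], [0.051, 0.058], 0.1149)
(np.int32(137), [287.0, 188.0], [0.6669, 0.034], [0.028, 0.027], 0.1191)
(np.int32(141), [246.0, 190.0], [0.662, 0.1232], [0.027, 0.028], 0.1189)
(np.int32(138), [247.0, 230.0], [0.5754, 0.1205], [0.027, 0.027], 0.1189)Traceback (most recent call last):
  File "plate.py", line 12, in <module>
    if __name__=='__main__': go(sys.argv[1])
                             ~~^^^^^^^^^^^^^
  File "plate.py", line 7, in go
    o=W[m]; zt=np.nanmax(o[:,2]);
               ~~~~~~~~~^^^^^^^^
    res = np.fmax.reduce(a, axis=axis, out=out, **kwargs)
ValueError: zero-size array to reduction operation fmax which has no identity
```

View pics/w7.png

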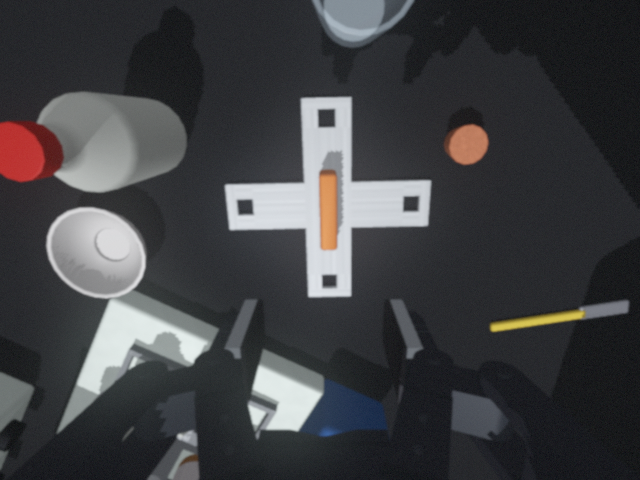

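All three jars read as placed. The wrist view shows the plate aligned with the jaws: grip block at (328,210), holes at (327,118), (245,207), (411,203) and (329,281). Next I'll compute positions from those pixels.

```bash
python3 - <<'E'
from h import *
d=load('w7'); W=d['W']
hs=[onplane(d,u,v,.006)[:2] for u,v in [(327,118),(245,207),(411,203),(329,281)]]
for h in hs: print(h.round(4))
print('c',np.mean(hs,0).round(4), (hs[0]+hs[3])/2,(hs[1]+hs[2])/2)
for a,b in [(0,3),(1,2)]:
    v=hs[b]-hs[a]; print(np.linalg.norm(v).round(4),np.degrees(np.arctan2(v[1],v[0])).round(2)%90)
m=np.zeros(W.shape[:2],bool); m[160:260,305:350]=1
p=W[m&(W[...,2]>.03)]; r=cv2.minAreaRect((p[:,:2]*1000).astype(np.float32)); print(r,p[:,2].max(),np.median(p[:,2]))
E
```

```text
[ 0.6468 -0.2912]
[ 0.6729 -0.1807]
[ 0.5373 -0.266 ]
[ 0.5628 -0.1551]
c [ 0.6049 -0.2232] [ 0.60475419 -0.22313509] [ 0.60512679 -0.22334423]
0.16 31.67
0.1602 32.150000000000006
((605.45556640625, -223.60179138183594), (15.894813537597656, 69.3437271118164), 31.359140396118164) 0.04105115914505536 0.038323678699667296
```

>>> drive_tool(
  deltas=[-0.3,-0.45,-2.5,0,0,1,0.5,0,0,-3.9,0,0,0,0.5,0,0,-3.9,0,0,0,0.5,0,0,-3.9,0,0,0,0.5,0,0,-3,0,0,0,0.5,0,0,-1.8,0,0,0,0.5,0,0,-0.8,0,0,0,0.5,0,0,0,0,0,0,0.5,0,0,0,0,0,0,0.1,0,0,0,0,0,0,0.1,0,0,0,0,0,0,0.1,0,0,0,0,0,0,0.1],
  force=80,
)

```text
time: 21.73
tool_pos: [0.6069, -0.2245, 0.0244]
orientation: [-0.345, 0.619, -0.345, -0.615]
wrist_force: [1.1, -0.1, 3.5]
opening: 0.0149
```

>>> drive_tool(
  deltas=[0,0,2,0,0,0,0.1,0,0,3.5,0,0,0,0.1,0,0,3.5,0,0,0,0.1,0,0,3.5,0,0,0,0.1,0,0,3.5,0,0,0,0.1,0.2,3.7,0,0,0,6.75,0.1,0.2,3.7,0,0,0,6.75,0.1,0.2,3.7,0,0,0,6.75,0.1,0.2,3.7,0,0,0,6.75,0.1,0.2,3.7,0,0,0,6.75,0.1,0.2,3.7,0,0,0,6.75,0.1,0.2,3.7,0,0,0,6.75,0.1],
)

```text
time: 22.73
tool_pos: [0.6183, 0.0371, 0.1819]
orientation: [-0.067, 0.704, -0.067, -0.704]
wrist_force: [-0.1, 0.3, -2.1]
opening: 0.0142
```

>>> drive_tool(
  deltas=[0.2,3.7,0,0,0,6.75,0.1,0,0.3,0,0,0,6.75,0.1,0,0,0,0,0,0,0.1,0,0,0,0,0,0,0.1,0,0,0,0,0,0,0.1,0,0,0,0,0,0,0.1],
)

```text
time: 23.23
tool_pos: [0.6207, 0.074, 0.1816]
orientation: [-0.013, -0.707, -0.013, 0.707]
wrist_force: [-0.2, -0.5, -1.4]
opening: 0.0144
```

```bash
python3 - <<'E'
from h import *
d=snap('wrist','w8'); M=T(); print(M[:3,3].round(4),np.degrees(np.arctan2(M[1,1],M[0,1]))%180, bot.get_state()['opening'])
E
```

```text
[0.6208 0.074  0.1816] 92.13220105649125 0.014484783022086894
```

View pics/w8.png

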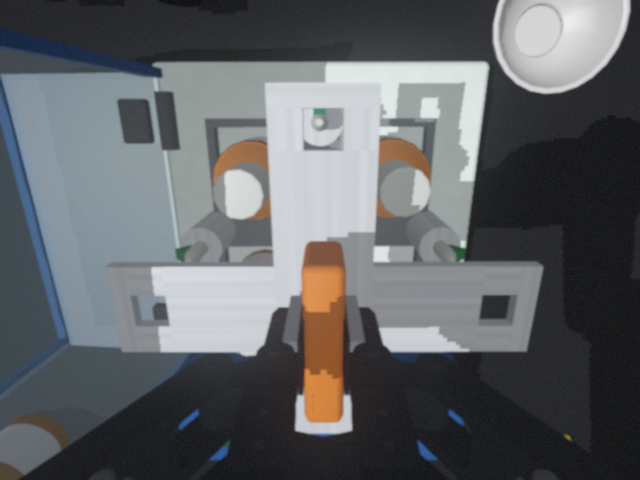

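The plate is held level over the deck, with holes at (151,307), (496,307) and (323,129).

```bash
python3 - <<'E'
from h import *
d=load('w8'); W=d['W']
for u,v in [(200,300),(440,300),(323,170),(290,220),(130,340),(520,340)]: print(W[v,u].round(4))
zt=np.median([W[300,200,2],W[300,440,2],W[170,290,2]])
for zt in (zt,.1635):
    L,Rr,Tt=[onplane(d,u,v,zt)[:2] for u,v in [(151,307),(496,307),(323,129)]]
    print(zt,L,Rr,Tt,'c',(L+Rr)/2,np.linalg.norm(L-Rr),np.linalg.norm(Tt-(L+Rr)/2)); v=L-Rr; print(np.degrees(np.arctan2(v[1],v[0]))-90)
# plate edges: crop
p=W[(W[...,2]>.155)&(W[...,2]<.168)]; print(cv2.minAreaRect((p[:,:2]*1000).astype(np.float32)))
E
```

```text
[0.6217 0.1295 0.1639]
[0.6262 0.0204 0.1648]
[0.6824 0.0756 0.1626]
[0.6608 0.0888 0.163 ]
[0.5993 0.1641 0.164 ]
[ 0.6057 -0.0212  0.1633]
0.1642243281795052 [0.61745034 0.15205492] [ 0.62336246 -0.00591286] [0.69841596 0.07615124] c [0.6204064  0.07307103] 0.1580783697643104 0.07807034383339288
2.1433569703365265
0.1635 [0.61703607 0.15242278] [ 0.62297684 -0.00631046] [0.69839402 0.0761513 ] c [0.62000645 0.07305616] 0.15884437089269024 0.0784486496797812
2.1433569703365265
((605.6337280273438, 109.68616485595703), (269.369873046875, 230.2825469970703), 84.26608276367188)
```

>>> drive_tool(
  deltas=[0.1,0.2,-1,0,0,0.15,0.1,0,0,-2,0,0,0,0.1,0,0,-1.5,0,0,0,0.1,0,0,-0.7,0,0,0,0.1,0,0,-0.4,0,0,0,0.1,0,0,0,0,0,0,0.1],
)

```text
time: 23.78
tool_pos: [0.6215, 0.077, 0.1246]
orientation: [-0.015, -0.707, -0.015, 0.707]
wrist_force: [0.1, -0.0, -1.8]
opening: 0.0144
```

```bash
python3 - <<'E'
from h import *
d=snap('wrist','w9'); M=T(); s=bot.get_state(); print(M[:3,3].round(4),s['wrist_force'],s['ft_torque'],s['opening'])
cv2.imwrite('pics/c9.png',cv2.resize(d['color'][60:380,60:580],None,fx=1.5,fy=1.5))
E
```

```text
[0.6219 0.0771 0.1255] [-0.29378871  0.09923524 -1.29061893] [ 0.03037381 -0.01325959 -0.03877727] 0.014360830676001931
```

View pics/c9.png

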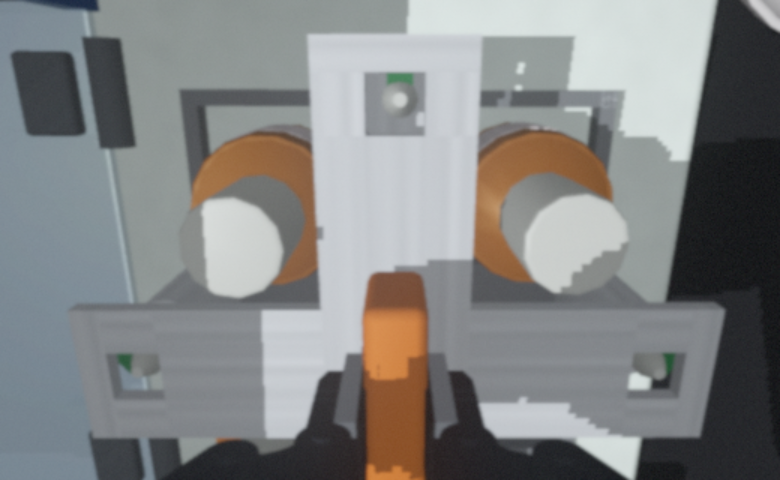

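The crop shows the pins inside the far, left and right holes, at (398,100), (145,363) and (653,363). I'll press now.

>>> drive_tool(
  deltas=[0,0,-0.4,0,0,0,0.1,0,0,-0.4,0,0,0,0.1,0,0,-0.4,0,0,0,0.1,0,0,-0.4,0,0,0,0.1,0,0,-0.3,0,0,0,0.1,0,0,-0.2,0,0,0,0.1,0,0,0,0,0,0,0.1,0,0,0,0,0,0,0.1],
)

```text
time: 24.5
tool_pos: [0.622, 0.0773, 0.1063]
orientation: [0.015, 0.707, 0.015, -0.707]
wrist_force: [-4.1, -1.5, 7.2]
opening: 0.0144
```

>>> drive_tool(
  deltas=[0,0,-0.2,0,0,0,0.1,0,0,-0.1,0,0,0,0.1,0,0,0,0,0,0,0.1,0,0,0,0,0,0,0.1],
)

```text
time: 24.83
tool_pos: [0.622, 0.0773, 0.1063]
orientation: [-0.016, -0.707, -0.015, 0.707]
wrist_force: [-10.1, -2.6, 19.7]
opening: 0.0146
```

Stiff stop at 0.1063, so it appears home. I'll release, rise, and check the height.

>>> drive_tool(
  deltas=[0,0,0.3,0,0,0,0.1,0,0,0,0,0,0,0.5,0,0,0,0,0,0,0.5,0,0,0,0,0,0,0.5,0,0,2,0,0,0,0.5,0,0,3.5,0,0,0,0.5,0,0,3.5,0,0,0,0.5,0,0,3.5,0,0,0,0.5,0,0,3.5,0,0,0,0.5,0,-2,3.5,0,0,0,0.5,0,0,0,0,0,0,0.5,0,0,0,0,0,0,0.5],
)

```text
time: 25.83
tool_pos: [0.6237, 0.0568, 0.303]
orientation: [0.015, 0.709, 0.015, -0.705]
wrist_force: [-0.5, 0.7, -0.9]
opening: 0.0426
```

```bash
python3 - <<'E'
from h import *
d=snap('wrist','w10'); print(T()[:3,3].round(4)); W=d['W']
C=np.array([.6203,.0752]);ux=np.array([.9992,.0405]);uy=np.array([-.0405,.9992])
P=W[...,:2]-C; a=P@ux; b=P@uy
for n,(x,y) in dict(px=(.055,0),mx=(-.052,0),py=(0,.055),my=(0,-.055),ex=(.093,0),emx=(-.093,0),epy=(0,.093),emy=(0,-.093)).items():
    m=(abs(a-x)<.004)&(abs(b-y)<.012)&(W[...,2]>.06); print(n,m.sum(),np.median(W[m][:,2]).round(4) if m.sum() else None)
m=(W[...,2]>.082)&(W[...,2]<.098)&(abs(a)<.12)&(abs(b)<.12)
q=np.c_[a[m],b[m]]; print('ext a',np.percentile(q[:,0],[.3,99.7]),'b',np.percentile(q[:,1],[.3,99.7]))
g=(W[...,2]>.112)&(W[...,2]<.13)&(abs(a)<.05)&(abs(b)<.015); q=np.c_[a[g],b[g]]
print('grip',cv2.minAreaRect((q*1000).astype(np.float32)),np.median(W[g][:,2]))
for t in blobs(W,.112,.15,(.5,.75),(-.06,.18),60): print(t)
E
```

```text
[0.6222 0.0572 0.3   ]
px 219 0.0886
mx 171 0.0886
py 197 0.0888
my 1374 0.3498
ex 240 0.0887
emx 131 0.0889
epy 128 0.0956
emy 131 0.0964
ext a [-0.10884511  0.11038427] b [-0.09487056  0.11614339]
grip ((0.09766769409179688, 1.1849479675292969), (69.14669036865234, 16.183277130126953), 0.3079727590084076) 0.12041711528797006
(np.int32(857), [250.0, 169.0], [0.662, 0.1203], [0.027, 0.028], 0.1205)
(np.int32(841), [354.0, 168.0], [0.6666, 0.0312], [0.027, 0.027], 0.1205)
(np.int32(1374), [301.0, 217.0], [0.6204, 0.076], [0.069, 0.018], 0.1204)
(np.int32(721), [255.0, 264.0], [0.5744, 0.1177], [0.027, 0.027], 0.1206)
```

View pics/w10.png

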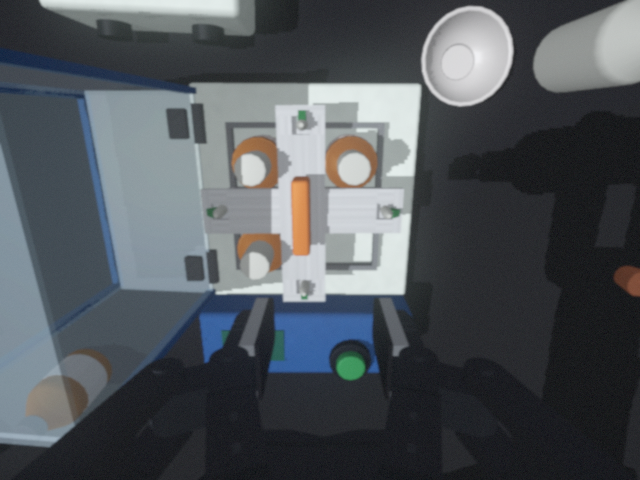

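The view shows the plate home: top at 0.0887, level, centred within 1.2 mm, with the pins at (302,118), (215,211), (388,211) and (304,290) all through. The three jars are in their bays and the hood is open. Next I'll take the bar.

>>> drive_tool(
  deltas=[0,0,3.9,0,0,0,0.5,0,0,3.9,0,0,0,0.5,0,0,3.9,0,0,0,0.5,-0.1,3.5,0,0,0,0,0.5,-0.2,3.5,0,0,0,0,0.5,-0.2,3.5,0,0,0,0,0.5,-0.2,3.5,0,0,0,0,0.5,-0.2,3.5,0,0,0,0,0.5,-0.2,3.5,0,0,0,0,0.5,0,3.5,0,0,0,0,0.5,0,0,0,0,0,0,0.5,0,0,0,0,0,0,0.5],
)

```text
time: 26.88
tool_pos: [0.6094, 0.3046, 0.4123]
orientation: [-0.017, -0.705, -0.016, 0.709]
wrist_force: [0.6, 0.6, -0.6]
opening: 0.0427
```

```bash
python3 - <<'E'
from h import *
d=snap('wrist','w11'); print(T()[:3,3].round(4)); W=d['W']
hsv=cv2.cvtColor(d['color'],cv2.COLOR_BGR2HSV); m=((hsv[...,0]<6)|(hsv[...,0]>174))&(hsv[...,1]>150)&(W[...,2]>.2)
v,u=np.where(m); print(m.sum(),u.min(),u.max(),v.min(),v.max()); p=W[m]; print(np.median(p,0),p.min(0),p.max(0))
E
```

```text
[0.6099 0.3031 0.4129]
2011 319 334 163 309
[0.61495207 0.30197685 0.31083779] [0.55988773 0.29557005 0.30714503] [0.6634355  0.3081617  0.31356469]
```

>>> drive_tool(
  deltas=[0,-0.1,-2,0,0,0,0.5,0,0,-3.3,0,0,0,0.5,0,0,-3.3,0,0,0,0.5,0,0,-2,0,0,0,0.5,0,0,-0.9,0,0,0,0.5,0,0,0,0,0,0,0.5,0,0,0,0,0,0,0.05,0,0,0,0,0,0,0.05,0,0,0,0,0,0,0.05,0,0,0,0,0,0,0.05],
  force=30,
)

```text
time: 27.77
tool_pos: [0.6121, 0.3022, 0.3044]
orientation: [0.014, 0.709, 0.016, -0.705]
wrist_force: [0.9, 2.8, 0.8]
opening: 0.0106
```

```bash
python3 - <<'E'
import numpy as np
p=np.radians(np.linspace(113,18,25)); y=-.293*np.cos(p); z=.293*np.sin(p)
o=[]
for a,b in zip(np.diff(y)*100,np.diff(z)*100): o.append(f"{-.04*a:.2f}, {a:.2f}, {b:.2f}, 0, 0, 0, 0.05")
print(', '.join(o[:12])); print(', '.join(o[12:]))
E
```

```text
0.08, -1.89, 0.73, 0, 0, 0, 0.05, 0.08, -1.93, 0.59, 0, 0, 0, 0.05, 0.08, -1.97, 0.46, 0, 0, 0, 0.05, 0.08, -2.00, 0.32, 0, 0, 0, 0.05, 0.08, -2.02, 0.18, 0, 0, 0, 0.05, 0.08, -2.02, 0.04, 0, 0, 0, 0.05, 0.08, -2.02, -0.10, 0, 0, 0, 0.05, 0.08, -2.01, -0.24, 0, 0, 0, 0.05, 0.08, -1.99, -0.37, 0, 0, 0, 0.05, 0.08, -1.96, -0.51, 0, 0, 0, 0.05, 0.08, -1.92, -0.64, 0, 0, 0, 0.05, 0.07, -1.87, -0.78, 0, 0, 0, 0.05
0.07, -1.81, -0.90, 0, 0, 0, 0.05, 0.07, -1.74, -1.03, 0, 0, 0, 0.05, 0.07, -1.67, -1.14, 0, 0, 0, 0.05, 0.06, -1.59, -1.26, 0, 0, 0, 0.05, 0.06, -1.50, -1.36, 0, 0, 0, 0.05, 0.06, -1.40, -1.46, 0, 0, 0, 0.05, 0.05, -1.29, -1.56, 0, 0, 0, 0.05, 0.05, -1.18, -1.64, 0, 0, 0, 0.05, 0.04, -1.07, -1.72, 0, 0, 0, 0.05, 0.04, -0.95, -1.79, 0, 0, 0, 0.05, 0.03, -0.82, -1.85, 0, 0, 0, 0.05, 0.03, -0.69, -1.90, 0, 0, 0, 0.05
```

>>> drive_tool(
  deltas=[0.08,-1.89,0.73,0,0,0,0.05,0.08,-1.93,0.59,0,0,0,0.05,0.08,-1.97,0.46,0,0,0,0.05,0.08,-2.0,0.32,0,0,0,0.05,0.08,-2.02,0.18,0,0,0,0.05,0.08,-2.02,0.04,0,0,0,0.05,0.08,-2.02,-0.1,0,0,0,0.05,0.08,-2.01,-0.24,0,0,0,0.05,0.08,-1.99,-0.37,0,0,0,0.05,0.08,-1.96,-0.51,0,0,0,0.05,0.08,-1.92,-0.64,0,0,0,0.05,0.07,-1.87,-0.78,0,0,0,0.05],
)

```text
time: 28.77
tool_pos: [0.6214, 0.0653, 0.301]
orientation: [0.015, 0.709, 0.016, -0.705]
wrist_force: [1.0, 1.6, 1.1]
opening: 0.0109
```

>>> drive_tool(
  deltas=[0.07,-1.81,-0.9,0,0,0,0.05,0.07,-1.74,-1.03,0,0,0,0.05,0.07,-1.67,-1.14,0,0,0,0.05,0.06,-1.59,-1.26,0,0,0,0.05,0.06,-1.5,-1.36,0,0,0,0.05,0.06,-1.4,-1.46,0,0,0,0.05,0.05,-1.29,-1.56,0,0,0,0.05,0.05,-1.18,-1.64,0,0,0,0.05,0.04,-1.07,-1.72,0,0,0,0.05,0.04,-0.95,-1.79,0,0,0,0.05,0.03,-0.82,-1.85,0,0,0,0.05],
)

```text
time: 29.68
tool_pos: [0.6272, -0.0854, 0.1412]
orientation: [0.015, 0.708, 0.015, -0.706]
wrist_force: [2.5, 2.8, -0.5]
opening: 0.011
```

>>> drive_tool(
  deltas=[0,-0.4,-1.4,0,0,0,0.05,0,-0.1,-0.5,0,0,0,0.05,0,0,0,0,0,0,0.05,0,0,0,0,0,0,0.5,0,0,0,0,0,0,0.5,0,0,0,0,0,0,0.5,0,0,2,0,0,0,0.5,0,0,3.5,0,0,0,0.5,0,0,3.5,0,0,0,0.5,0,0,3,0,0,0,0.2],
)

```text
time: 30.52
tool_pos: [0.6262, -0.0896, 0.2437]
orientation: [-0.015, -0.707, -0.015, 0.707]
wrist_force: [0.9, -0.6, -0.3]
opening: 0.0318
```

```bash
python3 - <<'E'
from h import *
d=snap('wrist','w12'); s=bot.get_state(); print(T()[:3,3].round(4),s['wrist_force']); W=d['W']
hsv=cv2.cvtColor(d['color'],cv2.COLOR_BGR2HSV); m=((hsv[...,0]<6)|(hsv[...,0]>174))&(hsv[...,1]>150)&(W[...,2]>.1)&(W[...,1]>-.13)&(W[...,0]<.7)
p=W[m]; print(m.sum(),np.median(p,0),p.min(0),p.max(0))
g=(hsv[...,0]>45)&(hsv[...,0]<75)&(hsv[...,1]>130)&(abs(W[...,0]-.447)<.03)&(abs(W[...,1]-.02)<.03); p=W[g]
print('btn',g.sum(), (p.min(0)+p.max(0))/2, np.median(p,0))
E
```

```text
[ 0.6301 -0.0905  0.2521] [ 2.48957126e+00 -3.26318315e-03  3.66837407e+00]
2258 [ 0.63166451 -0.09165049  0.13069121] [ 0.5743956  -0.09918371  0.12229263] [ 0.67897549 -0.08392462  0.13335392]Traceback (most recent call last):
  File "<stdin>", line 6, in <module>
    return umr_minimum(a, axis, None, out, keepdims, initial, where)
ValueError: zero-size array to reduction operation minimum which has no identity
```

View pics/w12.png

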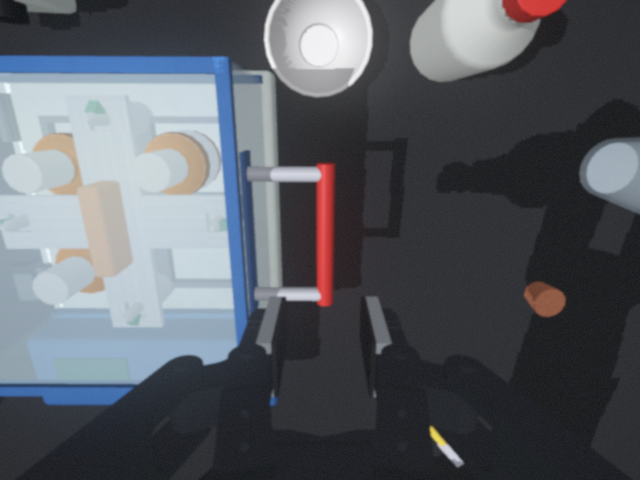

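The hood is shut: bar top at 0.131 m, with the plate and jars under the clear hood at (105,220). The bystanders are undisturbed. Now the button.

>>> drive_tool(
  deltas=[-3.6,2.2,0,0,0,0,0,-3.6,2.2,0,0,0,0,0,-3.6,2.2,0,0,0,0,0,-3.6,2.2,0,0,0,0,0,-3.6,2.2,0,0,0,0,0,0,0,-3.5,0,0,0,0,0,0,-3.5,0,0,0,0,0,0,-3,0,0,0,0,0,0,-2,0,0,0,0,0,0,0,0,0,0,0,0,0,0,0,0,0,0],
)

```text
time: 31.48
tool_pos: [0.4471, 0.0191, 0.1211]
orientation: [-0.015, -0.706, -0.016, 0.708]
wrist_force: [0.4, -0.1, 0.5]
opening: 0.0
```

>>> drive_tool(
  deltas=[0,0,-1,0,0,0,0,0,0,-0.6,0,0,0,0,0,0,-0.4,0,0,0,0,0,0,-0.4,0,0,0,0,0,0,0,0,0,0,0,0,0,0,0,0,0,0],
)

```text
time: 31.98
tool_pos: [0.4504, 0.0186, 0.1018]
orientation: [0.015, 0.708, 0.015, -0.706]
wrist_force: [-5.2, 0.5, 17.5]
opening: -0.0001
```

>>> drive_tool(
  deltas=[0,0,0.6,0,0,0,0,0,0,0.4,0,0,0,0,0,0,0,0,0,0,0],
)

```text
time: 32.23
tool_pos: [0.4495, 0.0187, 0.1094]
orientation: [0.015, 0.708, 0.015, -0.706]
wrist_force: [0.8, 0.8, 0.0]
opening: 0.0
```

>>> drive_tool(
  deltas=[0,0,-0.3,0,0,0,0,0,0,0,0,0,0,0],
)

```text
time: 32.4
tool_pos: [0.4491, 0.0188, 0.1051]
orientation: [0.015, 0.708, 0.015, -0.706]
wrist_force: [1.3, 0.2, 3.0]
opening: -0.0003
```

>>> drive_tool(
  deltas=[0,0,-0.2,0,0,0,0,0,0,0,0,0,0,0],
)

```text
time: 32.57
tool_pos: [0.4492, 0.0188, 0.1033]
orientation: [0.015, 0.707, 0.015, -0.707]
wrist_force: [1.3, 0.7, 4.0]
opening: -0.0002
```

>>> drive_tool(
  deltas=[0,0,-0.2,0,0,0,0,0,0,0,0,0,0,0],
)

```text
time: 32.73
tool_pos: [0.4492, 0.0188, 0.102]
orientation: [0.015, 0.707, 0.015, -0.707]
wrist_force: [-0.4, -0.5, 7.7]
opening: 0.0001
```

>>> drive_tool(
  deltas=[0,0,-0.2,0,0,0,0,0,0,0,0,0,0,0],
)

```text
time: 32.9
tool_pos: [0.4493, 0.0187, 0.1018]
orientation: [-0.015, -0.707, -0.015, 0.707]
wrist_force: [-5.8, 0.9, 18.9]
opening: 0.0003
```

>>> drive_tool(
  deltas=[0,0,-0.2,0,0,0,0,0,0,0,0,0,0,0],
)

```text
time: 33.07
tool_pos: [0.4494, 0.0187, 0.1016]
orientation: [-0.015, -0.706, -0.015, 0.708]
wrist_force: [-10.6, 0.4, 31.5]
opening: -0.0001
```

```bash
python3 - <<'E'
from h import *
d=snap('wrist','w13'); s=bot.get_state(); print(T()[:3,3].round(4),s['wrist_force'])
E
```

```text
[0.4494 0.0187 0.1015] [-10.3780984    0.94684147  30.71188401]
```

View pics/w13.png

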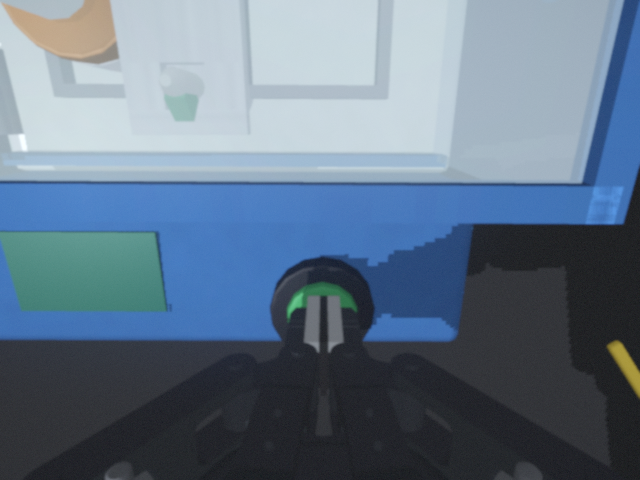

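The view shows the fingertips on the green button at (322,300). The force climbs 3, 4 and about 5 N, then hits a hard stop, so it is fully down. I'll back off and make the final check.

>>> drive_tool(
  deltas=[0,0,1,0,0,0,0,0,0,2.5,0,0,0,0,0,0,3.5,0,0,0,0,0,0,3.5,0,0,0,0,0,0,3.5,0,0,0,0,-2,-3,2,0,0,0,0,-2,-3.5,0,0,0,0,0,-1,-3.5,0,0,0,0,0,0,-3.5,0,0,0,0,0,0,-3.5,0,0,0,0,0,0,0,0,0,0,0,0,0,0,0,0,0,0,0],
)

```text
time: 34.12
tool_pos: [0.3973, -0.1519, 0.2559]
orientation: [-0.013, -0.706, -0.015, 0.708]
wrist_force: [0.4, 0.0, 0.1]
opening: 0.0004
```

```bash
python3 - <<'E'
from h import *
e=snap('top','top6'); W=e['W']; s=bot.get_state(); print(s['tool_pos'],s['wrist_force'],s['time'])
hsv=cv2.cvtColor(e['color'],cv2.COLOR_BGR2HSV); H,S=hsv[...,0],hsv[...,1]
m=((H<6)|(H>174))&(S>150)&(W[...,2]>.08)&(abs(W[...,1]+.09)<.04); p=W[m]; print('bar',m.sum(),np.median(p,0))
g=(H>45)&(H<75)&(S>120)&(abs(W[...,0]-.447)<.03)&(abs(W[...,1]-.02)<.03); print('btn',g.sum(),np.median(W[g],0) if g.any() else None)
cv2.imwrite('pics/c6.png',cv2.resize(e['color'][110:390,90:510],None,fx=1.8,fy=1.8))
E
```

```text
[ 0.39744778 -0.15083529  0.25587458] [-0.33355308  0.1518898   0.59046627] 34.1667
bar 457 [ 0.58645702 -0.08782517  0.13208645]
btn 180 [0.44793972 0.02074158 0.09602197]
```

View pics/c6.png

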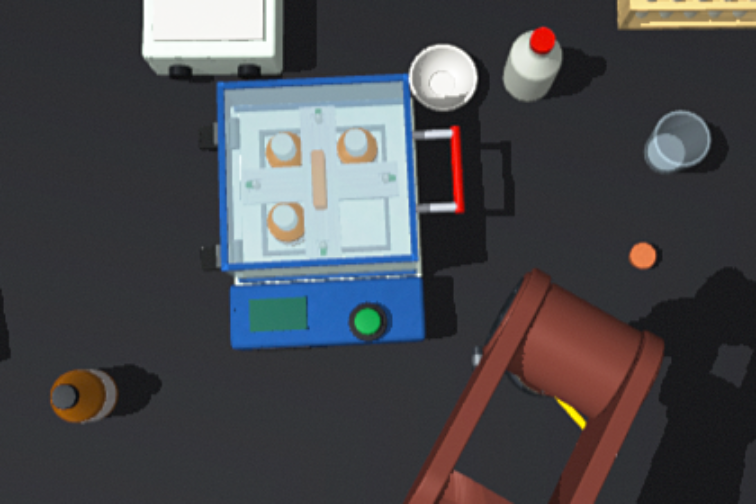

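The final top view shows the hood shut over the snapped plate and three upright jars. The button is up, the bystanders are in place and the robot is clear, so I'm handing in.

```bash
python3 -c "
from workcell import bot
print(bot.job_done())"
```

```text
the job is handed in; nothing more can be done
None
```

The shaker job is done and handed in at about 34 s of the 208 s allowed. No verdict was reported, so the results below are my own checks.

- **Hood open:** I lifted it by the bar and it stayed standing open after release. I judged the stop from the picture and the bar's position (about 0.305 m high), not from an angle reading.
- **Jars:** I found three jars and no fourth in any picture. All three stand upright in bays of their own, within about 2 mm of centre.
- **Plate:** It is snapped home. Its top measured 0.0887 m against 0.088 expected. It is level, about 1 mm off centre, and all four pins are through.
- **Hood shut:** The bar's top measured 0.131–0.132 m, which matches the 0.131 m expected when shut.
- **Start button:** It was pressed to its hard stop twice, because the first press stopped about 4 mm higher than I expected. Pressing again in small steps showed the force rising to about 5 N before the stop, so the button was fully down. It has since come back up.
- **Bystanders:** They looked unmoved in the final top view, except the spatula, which was partly hidden by the arm. The robot was touching nothing.

One disagreement: the top camera read positions about 2–4 mm further towards +y than the wrist camera. I used the wrist camera for placing.

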